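Sound a counter bell and damp it

TASK

Check the tone of the middle-sized of the three counter bells: press its plunger right down with the fingertips, let go, and let the bell ring untouched for two seconds. Then stop the ring by resting the fingertips lightly on its brass dome for about a second, clear of the plunger, and withdraw. Press gently, do not lift the bell or push it along the bench, and leave the other two bells and the other things on the bench alone.

Things in the scene. Friction and masses are not known exactly. Their poses are not given: they have to be found in the camera images.
- bell_middle: The counter bell to check, second in size: a round steel foot pan (83 mm across) that stands loose on the bench, a brass dome over it, a steel plunger on top; 0.3 to 0.55 kg. All three bells are alike in make and material and differ only in size; which stands where changes. Origin: centre of the underside of the foot pan, z up. Top of the plunger 71 mm above the bench.
- bell_middle_dome: Brass dome of the middle bell, fixed to its foot pan, rigid: 96 mm across the lip, lip 16 mm and crown 57 mm above the bench; a rounded section: surface 56 mm above the bench at 12 mm from the axis, 53.5 at 20 mm, 48 at 30 mm, 40 at 39 mm. A collar nut, 20 mm across, stands 2.5 mm above the crown. Origin as the bell's: underside of the foot pan, on the axis.
- plunger_middle (a joint): The middle bell's plunger: 0 up at rest, grows as it is pressed down, stop at 0.0045 m. Its spring resists with 1.2 N at rest and 3 N at the stop, and lifts it again. The bell sounds when the plunger is nearly at the stop (beyond 0.0036).
- plunger_middle_top (a point): Centre of the top of the middle bell's plunger, a round steel button 17 mm across and 5.5 mm thick on a thin stem, its underside 8.5 mm above the crown of the dome when up, on the bell's axis. Moves with the plunger.
- bell_small: The smallest counter bell, dome 74 mm across, 62 mm high with its plunger; loose. Origin: centre of its underside. Leave alone.
- bell_large: The largest counter bell, dome 120 mm across, 82 mm high with its plunger; loose. Origin: centre of its underside. Leave alone.
- brush_jar: Small terracotta jug, 66 mm across and 85 mm high, with a handle at its +y side and three brushes standing in it up to 180 mm; loose. Origin: centre of its underside. Leave alone.
- mallet: Wooden mallet lying on the bench, 232 mm long along its x, head (85 mm by 38 mm) at 100 mm along +x; loose. Origin: on the bench, under the handle's line. Leave alone.
- medal: Round terracotta-brown relief medallion, 80 mm across, 16 mm high, lying on the bench; loose. Origin: centre of its underside. Leave alone.
Mind the look-alikes: they are no part of the job. What is shaped like the bell_middle but blue, orange or pink is not meant.

How it is judged:
On the way, in this order (a step that is already met when the one before it is completed fails the run):
1. the middle bell's plunger is pressed down and it sounds, with nothing touching its dome (value of joint plunger_middle above 0.0036 m and contact force between the fingers and bell_middle above 0.5 N and contact force between the fingers and bell_middle_dome below 0.3 N), for 0.05 s.
2. the plunger is let up and the bell rings untouched for 1.5 s (value of joint plunger_middle below 0.0015 m and contact force between each of the fingers, the arm and bell_middle below 0.05 N), for 1.5 s.
3. the fingertips rest on the dome for 0.3 s with the plunger up (contact force between the fingers and bell_middle_dome above 0.3 N and value of joint plunger_middle below 0.0015 m), for 0.3 s.
At the end, for the whole second after the job is handed in: The middle bell has been sounded, left to ring and damped; it stands upright and still within 15 mm of where it started with its plunger up; the other two bells are within 5 mm, and the jug, mallet and medallion within 10 mm, of their places (distance of bell_middle from where it was at the start of the episode below 0.015 m and angle between bell_middle's own z axis and vertical below 0.05 rad and linear speed of bell_middle below 0.01 m/s and value of joint plunger_middle below 0.001 m and distance of each of bell_small, bell_large from where it was at the start of the episode below 0.005 m and distance of each of brush_jar, mallet, medal from where it was at the start of the episode below 0.01 m); the robot touches nothing.
It fails at once if the middle bell is pressed with more than 30 N (contact force between any of the fingers, the arm and bell_middle above 30 N).
It fails at once if the middle bell is pushed more than 15 mm along the bench, tipped by more than 0.15 rad or lifted 6 mm (distance of bell_middle from where it was at the start of the episode above 0.015 m or angle between bell_middle's own z axis and vertical above 0.15 rad or height (world z) of bell_middle above 0.006 m).
It fails at once if another bell is touched (contact force between any of the fingers, the arm and bell_small above 0.3 N or contact force between any of the fingers, the arm and bell_large above 0.3 N).
It fails at once if the brush jug, the mallet or the medallion is moved by more than 10 mm (distance of any of brush_jar, mallet, medal from where it was at the start of the episode above 0.01 m).
It also fails if it takes over 42 s, if anything falls off the work surface, if the arm or the gripper's body presses on something with over 40 N, if the wrist force passes 120 N, or if a joint passes its speed limit or range.

ROBOT

A 6-joint arm with a two-finger parallel gripper is mounted at the origin on the work surface. World frame = base frame: x ahead of the robot, y to its left, z up, the work surface at z = 0. Lengths are in m, angles in rad, forces in N, time in s.
With the tool pointing down it reaches from about 0.35 to 0.975 m from the base axis. Payload 4.9 kg.
Tool frame: the origin (TCP) lies at the very end of the fingers, on their centre line; the grasp point (between the pads) lies 19 mm behind it (manip.tcp_to_grasp is the distance from the TCP to the grasp point, in m); z points along the fingers, y is the line along which they close (so a half turn about z gives the same grasp; the last joint's range is limited). The gripper opens to 85 mm and grips with 20 to 120 N. Pads are 22 mm wide; open, the fingers measure 114 mm over their backs; the gripper's body (76 mm by 85 mm) begins 54 mm behind the grasp point. The pads swing forward as they close: fully open they stand 13 mm farther back than shut.
Start: joints at [1.191, 0.053, 1.613, -0, 1.476, -0.119], TCP at [0.161, 0.604, 0.231] pointing down, gripper open.
Joint ranges: [-3.01, 3.01], [-1.01, 2.22], [0.06, 2.58], [-1.02, 4.17], [0.09, 2.62], [-3.14, 3.14]. Speed limits (rad/s): [2.57, 2.57, 3.14, 3.14, 3.14, 3.14].

INTERFACE

Orientations are given as [roll, pitch, yaw] about the fixed x, y, z axes, in that order (R = Rz(yaw) Ry(pitch) Rx(roll)).
In Python, from rig import manip, imaging gives the robot as it stands. The module is installed in compiled form; this text tells all that it offers.
- The arm moves only by the shell command python3 -m inch 'ROWS' [FORCE]. ROWS is JSON, a list of rows, each a list of 7 numbers: the turn, a rotation vector about the world's x, y, z in degrees, then the shift along the world's x, y, z in cm, then the opening in per cent of the stroke, from 0 (shut) to 100 (fully open). A call has 1 to 12 rows; each row shifts and turns the commanded pose from where the row before left it; what a row does not reach is not made up. A row lasts 1/8 s, in which the tool goes at most 62.5 mm and 10.7 degrees, less where a joint would pass 70% of its speed; a pose out of reach is approached as far as the arm can. A call is refused whole if a number of a shift passes 6.25 or a number of a turn 10.7, either way. A call with a gripper value outside its range is refused whole. The fingers move at their own pace and stop on an object; FORCE is the grip in N (left out, the last holds). Time passes only in rows, so rows that do not move let the fingers close. It gives the time, the measured TCP pose, the force, the opening and the grip force at its end, in the units of the state.
- manip.state(): the state, without advancing time (a new reading comes with each control period).
- imaging.get_image(name): name is "scene" or "top" or "wrist"; returns (picture, depth): 384x512x3 uint8, red, green, blue; 384x512 float32, m along the optical axis (not along the pixel's ray), 0 where there is no reading.
- imaging.camera_info(name): a dict with "K" (3x3 intrinsics, pixels), "view" (4x4, takes a point from world to camera coordinates); the wrist camera has in their place "hand_eye" (4x4, takes a point from camera to tool coordinates, whose origin is the TCP and whose axes are the flange's). Camera axes: x right, y up, looking along -z (the intrinsics and any distortion apply to the point x, -y, -z); pixel columns grow to the right and rows downward; lengths in m; the calibration is good to about 2 mm. A picture is of the moment at which its call begins: read the wrist's pose just before it. camera_info takes no time and is no camera call.
- manip.close_job(): hands the job in; it is judged then, once.
The state is a dict: "time": time; "joint_positions": joint angles; "joint_velocities": joint speeds; "joint_efforts": joint torques, N m; "position": TCP position; "tool_rot": TCP orientation; "ft_force": force on the tool from outside, world axes, zero at the start; "moment": the same for the moment, N m; "gripper_width": finger opening in m; "finger_force": force on a finger pad.
Only numpy, scipy, OpenCV 4.12 (cv2) and the standard library are available. Lean on these libraries where they do the work, as an engineer would, in place of code of your own. Each camera call takes 0.05 s, during which the arm holds its last target. There are 200 camera calls.

## Working session

There is one attempt and no reset: what is moved stays moved. The work goes in short steps, Python scripts to look and compute and a shell command to move; the robot and the scene stay as the last step left them, time stands still between calls to the robot, and variables do not carry over. Pictures are saved under pics/ and viewed, at most 10 in all, crops included, and the job is handed in when it is done.

```bash
mkdir -p pics; cat > h.py <<'E'
import numpy as np, cv2
from rig import manip, imaging
def world(name,info,depth,u,v,st=None):
    K=np.array(info["K"]); d=depth[v,u]
    p=np.stack([(u-K[0,2])/K[0,0]*d,-(v-K[1,2])/K[1,1]*d,-d,np.ones_like(d)],-1)
    return (p@np.linalg.inv(np.array(info["view"])).T)[...,:3]
E
python3 - <<'E'
from h import *
for n in("scene","top"):
    p,d=imaging.get_image(n); np.savez(f"pics/{n}.npz",p=p,d=d); cv2.imwrite(f"pics/{n}.png",p[...,::-1])
    i=imaging.camera_info(n); print(n,i)
a,b=cv2.imread("pics/scene.png"),cv2.imread("pics/top.png")
print(manip.state())
E
```

```text
scene {'K': array([[381.28993783,   0.        , 254.07579203],
       [  0.        , 381.28993783, 189.44611185],
       [  0.        ,   0.        ,   1.        ]]), 'view': array([[-7.80980598e-01,  6.24555237e-01,  2.49505721e-04,
         4.94171240e-01],
       [-5.16483453e-01, -6.46065799e-01,  5.61999846e-01,
         2.90017641e-01],
       [ 3.51161144e-01,  4.38782110e-01,  8.27137299e-01,
        -1.42241235e+00],
       [ 0.00000000e+00,  0.00000000e+00,  0.00000000e+00,
         1.00000000e+00]])}
top {'K': array([[482.10059283,   0.        , 259.77952036],
       [  0.        , 482.10059283, 187.35120691],
       [  0.        ,   0.        ,   1.        ]]), 'view': array([[-0.00969979, -0.99979792, -0.01760793,  0.00585245],
       [ 0.99415574, -0.01153542,  0.10733733, -0.6254459 ],
       [-0.10751876, -0.01646387,  0.99406673, -1.4621856 ],
       [ 0.        ,  0.        ,  0.        ,  1.        ]])}
{'time': 0.1, 'joint_positions': array([ 1.19101746e+00,  5.33025046e-02,  1.61419743e+00, -3.11653599e-05,
        1.47601230e+00, -1.19000663e-01]), 'joint_velocities': array([-0.00212464, -0.00242509, -0.00175084,  0.00043788, -0.00081338,
       -0.00056204]), 'joint_efforts': array([ 2.27516462e-04, -3.94902313e+01, -3.71364641e+01, -1.72027403e-04,
        3.87589331e-03,  1.07532568e-05]), 'position': array([0.16093517, 0.60331863, 0.2301544 ]), 'tool_rot': array([-3.13968296e+00, -1.97092314e-04,  2.88081725e+00]), 'ft_force': array([ 0.67292984,  0.2742453 , -0.46081849]), 'moment': array([ 0.01927562,  0.01847677, -0.03402169]), 'finger_force': 0.0, 'gripper_width': 0.08529790256154827}
```

View pics/top.png

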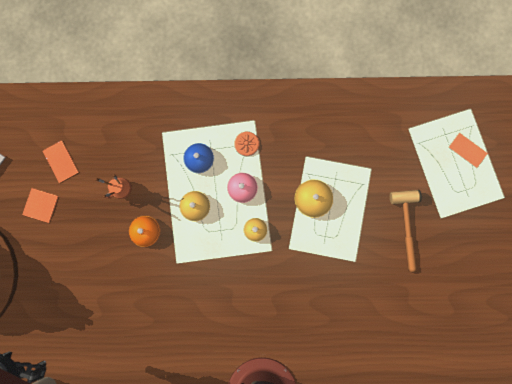

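View pics/scene.png

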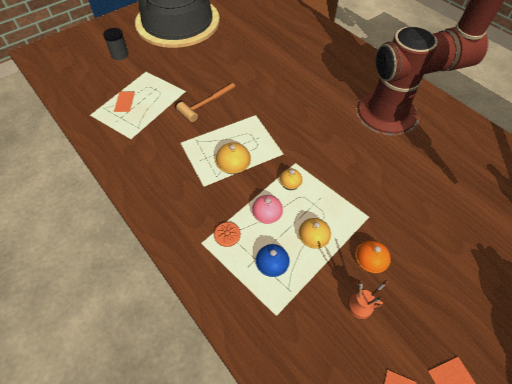

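The three brass bells in the top view are at (314,198), (194,206) and (255,229). The blue (198,157), pink (242,187) and orange (144,231) ones are look-alikes. By size the middle one is (194,206), which is (315,232) in the scene view. I'll measure all of them and check it in a crop.

```bash
python3 - <<'E'
from h import *
V={}
for n in("top","scene"):
    z=np.load(f"pics/{n}.npz"); i=imaging.camera_info(n)
    v,u=np.mgrid[:384,:512]; V[n]=(z["p"],world(n,i,z["d"],u,v))
names=dict(top=dict(mid=(194,206),large=(314,198),small=(255,229),blue=(198,157),pink=(242,187),orange=(144,231),jug=(119,187),medal=(247,144)),
 scene=dict(mid=(315,232),large=(233,156),small=(291,178),blue=(272,260),pink=(267,208),orange=(373,256),jug=(362,303),medal=(228,234)))
from scipy.optimize import least_squares
for n in V:
  p,W=V[n]
  bench=np.median(W[200:260,100:400,2])
  for k,(u,v) in names[n].items():
    w=W[v-28:v+28,u-28:u+28].reshape(-1,3)
    c0=W[v,u,:2]; w=w[(np.hypot(*(w[:,:2]-c0).T)<.07)]
    hi=w[w[:,2]>.02]
    c,r=cv2.minEnclosingCircle(hi[:,:2].astype(np.float32)) if len(hi)>3 else ((0,0),0)
    t=w[w[:,2]>w[:,2].max()-.006]
    print(n,k,"circle",np.round(c,4),"D",round(2*r,4),"top",np.round(t.mean(0),4),"zmax",round(w[:,2].max(),4),len(t))
  print(n,"bench",bench)
p=V["top"][0][165:250,150:290]; q=V["scene"][0][195:280,265:405]
cv2.imwrite("pics/crop.png",np.vstack([cv2.resize(x,None,fx=3.5,fy=3.5,interpolation=cv2.INTER_CUBIC) for x in(p,q)])[...,::-1])
E
```

```text
top mid circle [0.5713 0.2051] D 0.0964 top [0.5692 0.2025 0.0759] zmax 0.079 5
top large circle [ 0.5911 -0.1665] D 0.1202 top [ 0.5923 -0.1656  0.0853] zmax 0.0892 10
top small circle [0.4896 0.0106] D 0.0878 top [ 0.4646 -0.0254  1.5207] zmax 1.5207 16
top blue circle [0.7226 0.1933] D 0.0956 top [0.7238 0.1934 0.0745] zmax 0.0782 12
top pink circle [0.6274 0.0562] D 0.0955 top [0.6274 0.0567 0.0745] zmax 0.0778 14
top orange circle [0.4947 0.3612] D 0.0957 top [0.4952 0.3617 0.0738] zmax 0.0769 16
top jug circle [0.6237 0.4355] D 0.0814 top [0.6494 0.4072 0.185 ] zmax 0.1882 5
top medal circle [0.7668 0.048 ] D 0.0636 top [0.7664 0.0431 0.0202] zmax 0.0243 53
top bench 0.001821193211371086
scene mid circle [0.5716 0.2066] D 0.0953 top [0.57   0.2056 0.0694] zmax 0.0724 24
scene large circle [ 0.5926 -0.1595] D 0.1172 top [ 0.59   -0.1656  0.0801] zmax 0.0823 17
scene small circle [0.4967 0.0189] D 0.0728 top [0.497  0.0185 0.0616] zmax 0.065 10
scene blue circle [0.7224 0.1946] D 0.0958 top [0.7214 0.1942 0.0691] zmax 0.072 29
scene pink circle [0.6276 0.0586] D 0.0942 top [0.6259 0.0567 0.0698] zmax 0.0728 20
scene orange circle [0.4965 0.3628] D 0.0946 top [0.4943 0.362  0.0697] zmax 0.0725 27
scene jug circle [0.624  0.4377] D 0.0816 top [0.6485 0.4082 0.1814] zmax 0.1831 6
scene medal circle [0 0] D 0 top [0.7687 0.0426 0.0153] zmax 0.0193 99
scene bench -0.0006404765790340994
```

View pics/crop.png

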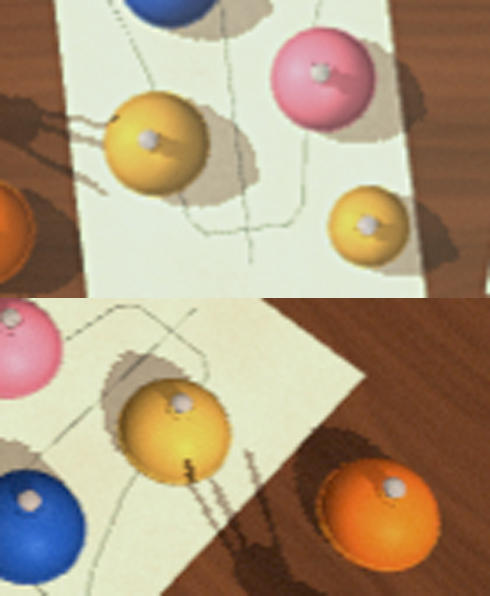

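Confirmed: the bell at top (194,206) measures 96 mm across and is brass, with its axis near (0.570, 0.205). The small one is 73 mm and the large one 120 mm. I'll shut the gripper and move above it.

```bash
python3 -m inch '[[0,0,0,2,-2,0,0],[0,0,0,4,-3.9,0,0],[0,0,0,4.3,-4.2,0,0],[0,0,0,4.3,-4.2,0,0],[0,0,0,4.3,-4.2,0,0],[0,0,0,4.3,-4.2,0,0],[0,0,0,4.3,-4.2,0,0],[0,0,0,4.3,-4.2,0,0],[0,0,0,4.2,-4,-2,0],[0,0,0,3,-3,-2,0],[0,0,0,1,-1,0,0],[0,0,0,0,0,0,0]]'
python3 - <<'E'
from h import *
s=manip.state(); i=imaging.camera_info("wrist")
p,d=imaging.get_image("wrist"); np.savez("pics/w1.npz",p=p,d=d); cv2.imwrite("pics/w1.png",p[...,::-1])
print(s["position"],s["tool_rot"],s["ft_force"],s["gripper_width"]); print(i)
E
```

```text
time: 1.6
position: [0.5613, 0.2127, 0.1914]
tool_rot: [3.141, -0.001, 2.88]
ft_force: [-0.2, 0.3, -0.2]
gripper_width: -0.0002
finger_force: 0.0
[0.56129787 0.21270463 0.19140194] [ 3.14133874e+00 -5.80708588e-04  2.87968891e+00] [-0.17991694  0.31877291 -0.22599678] -0.00024688122577201806
{'K': array([[300.54770982,   0.        , 260.329492  ],
       [  0.        , 300.54770982, 189.76977834],
       [  0.        ,   0.        ,   1.        ]]), 'hand_eye': array([[-3.11552862e-04,  9.65304480e-01,  2.61126719e-01,
         6.74775422e-02],
       [ 9.99999471e-01,  5.56715618e-04, -8.64895726e-04,
         1.42716477e-03],
       [-9.80261042e-04,  2.61126311e-01, -9.65304143e-01,
        -1.41972648e-01],
       [ 0.00000000e+00,  0.00000000e+00,  0.00000000e+00,
         1.00000000e+00]])}
```

View pics/w1.png

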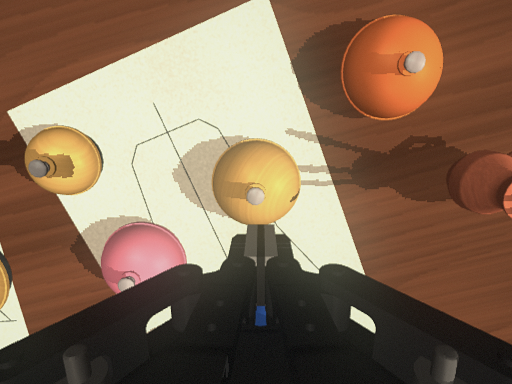

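The wrist view shows the middle bell's plunger at (255,195) and the shut fingertips at (260,235). Next I'll work out the plunger's world position and the fingertip footprint in tool coordinates.

```bash
python3 - <<'E'
from h import *
from scipy.spatial.transform import Rotation as R
s=manip.state(); i=imaging.camera_info("wrist"); z=np.load("pics/w1.npz"); d=z["d"]; p=z["p"]
K,H=i["K"],i["hand_eye"]; v,u=np.mgrid[:384,:512]
c=np.stack([(u-K[0,2])/K[0,0]*d,-(v-K[1,2])/K[1,1]*d,-d,np.ones_like(d)],-1)
T=(c@H.T)[...,:3]; M=R.from_euler("xyz",s["tool_rot"]).as_matrix(); W=T@M.T+s["position"]
m=(np.hypot(u-255,v-195)<14)&(W[...,2]>.0655)&(W[...,2]<.085); print("plunger",m.sum(),W[m].mean(0),W[m][:,2].max())
dm=(np.hypot(u-256,v-182)<55)&(W[...,2]>.018)&(W[...,2]<.085); cc,r=cv2.minEnclosingCircle(W[dm][:,:2].astype(np.float32)); print("dome",cc,2*r)
for a,b in((-.008,0.003),(-.02,-.008),(-.04,-.02),(-.06,-.04)):
  f=(T[...,2]>a)&(T[...,2]<b)&(d>.02)&(abs(T[...,0])<.06)&(abs(T[...,1])<.06); print(a,b,f.sum(),T[f].min(0) if f.any() else "",T[f].max(0) if f.any() else "")
print("tool x,y in world",M[:,0],M[:,1])
E
```

```text
plunger 257 [0.5692537  0.20816977 0.07037793] 0.07246259377880188
dome (0.569904088973999, 0.20807933807373047) 0.09620793908834457
-0.008 0.003 134 [ 0.00816053 -0.01018354 -0.00799782] [ 0.01310943  0.01393945 -0.00240396]
-0.02 -0.008 613 [ 0.00783667 -0.01200458 -0.01997904] [ 0.01344955  0.01517065 -0.00805242]
-0.04 -0.02 1369 [-0.0098534  -0.01424703 -0.03998233] [ 0.01402913  0.01515645 -0.02002121]
-0.06 -0.04 7891 [-0.01092496 -0.04084294 -0.05999899] [ 0.01595858  0.0433493  -0.04005331]
tool x,y in world [-9.66239685e-01  2.57644793e-01 -1.79779040e-04] [2.57644577e-01 9.66239430e-01 7.97576672e-04]
```

```bash
python3 -m inch '[[0,0,0,0.9,-0.6,-2,0],[0,0,0,0,0,-4,0],[0,0,0,0,0,-3,0],[0,0,0,0,0,-1.2,0],[0,0,0,0,0,0,0],[0,0,0,0,0,0,0]]'; python3 -m inch '[[0,0,0,0,0,-0.5,0],[0,0,0,0,0,-0.3,0],[0,0,0,0,0,0,0]]'
```

```text
time: 2.4
position: [0.5712, 0.2073, 0.0909]
tool_rot: [3.14, 0.002, 2.881]
ft_force: [0.4, -0.7, 0.1]
gripper_width: 0.0002
finger_force: 0.0
time: 2.78
position: [0.57, 0.2067, 0.0811]
tool_rot: [-3.141, -0.0, 2.881]
ft_force: [0.5, 0.1, -0.9]
gripper_width: -0.0003
finger_force: 0.0
```

```bash
python3 -m inch '[[0,0,0,0,0,-0.5,0],[0,0,0,0,0,-0.4,0],[0,0,0,0,0,-0.1,0],[0,0,0,0,0,0,0]]'; python3 -m inch '[[0,0,0,0,0,-0.1,0],[0,0,0,0,0,-0.1,0],[0,0,0,0,0,0,0]]'; python3 -m inch '[[0,0,0,0,0,-0.1,0],[0,0,0,0,0,0,0]]'
```

```text
time: 3.28
position: [0.57, 0.2068, 0.0713]
tool_rot: [-3.141, -0.0, 2.881]
ft_force: [0.6, -0.6, 0.8]
gripper_width: -0.0002
finger_force: 0.2
time: 3.65
position: [0.5703, 0.2069, 0.0695]
tool_rot: [3.141, 0.0, 2.881]
ft_force: [-0.3, 0.2, 1.2]
gripper_width: -0.0001
finger_force: 0.9
time: 3.9
position: [0.5703, 0.2069, 0.0684]
tool_rot: [3.141, 0.0, 2.881]
ft_force: [-0.6, 0.2, 2.2]
gripper_width: 0.0004
finger_force: 1.1
```

```bash
python3 -m inch '[[0,0,0,0,0,-0.1,0],[0,0,0,0,0,0,0]]'; python3 -m inch '[[0,0,0,0,0,-0.07,0],[0,0,0,0,0,0,0]]'; python3 -m inch '[[0,0,0,0,0,-0.04,0],[0,0,0,0,0,0,0]]'
```

```text
time: 4.15
position: [0.5703, 0.2069, 0.0674]
tool_rot: [3.141, 0.0, 2.881]
ft_force: [-1.0, -0.4, 2.9]
gripper_width: 0.0001
finger_force: 1.3
time: 4.4
position: [0.5703, 0.2069, 0.0667]
tool_rot: [3.141, 0.0, 2.881]
ft_force: [-0.4, -0.5, 3.3]
gripper_width: 0.0001
finger_force: 1.4
time: 4.65
position: [0.5703, 0.2069, 0.0665]
tool_rot: [3.142, 0.0, 2.881]
ft_force: [-1.3, -1.0, 5.0]
gripper_width: -0.0
finger_force: 2.4
```

The force rose to 5 N while the height stayed at 66.5 mm, so the plunger is at its stop and the bell has sounded. I'll lift, let it ring, and shift sideways clear above the dome.

```bash
python3 -m inch '[[0,0,0,0,0,1.5,0],[0,0,0,0,0,2,0],[0,0,0,0,0,0,0],[0,0,0,-1.35,0.35,0,0],[0,0,0,-1.35,0.35,0,0],[0,0,0,0,0,0,0],[0,0,0,0,0,0,0],[0,0,0,0,0,0,0],[0,0,0,0,0,0,0],[0,0,0,0,0,0,0],[0,0,0,0,0,0,0],[0,0,0,0,0,0,0]]'
python3 -m inch '[[0,0,0,0,0,0,0],[0,0,0,0,0,0,0],[0,0,0,0,0,0,0],[0,0,0,0,0,0,0],[0,0,0,0,0,0,0],[0,0,0,0,0,0,0],[0,0,0,0,0,0,0]]'
python3 - <<'E'
from h import *
p,d=imaging.get_image("scene"); cv2.imwrite("pics/s2.png",cv2.resize(p[150:320,220:420],None,fx=3,fy=3)[...,::-1])
E
```

```text
time: 6.15
position: [0.5432, 0.2138, 0.1012]
tool_rot: [3.142, 0.0, 2.881]
ft_force: [-0.3, -0.8, 0.0]
gripper_width: -0.0003
finger_force: 0.0
time: 7.02
position: [0.5431, 0.2138, 0.1012]
tool_rot: [-3.142, 0.0, 2.881]
ft_force: [-0.9, -0.1, 0.2]
gripper_width: 0.0001
finger_force: 0.0
```

View pics/s2.png

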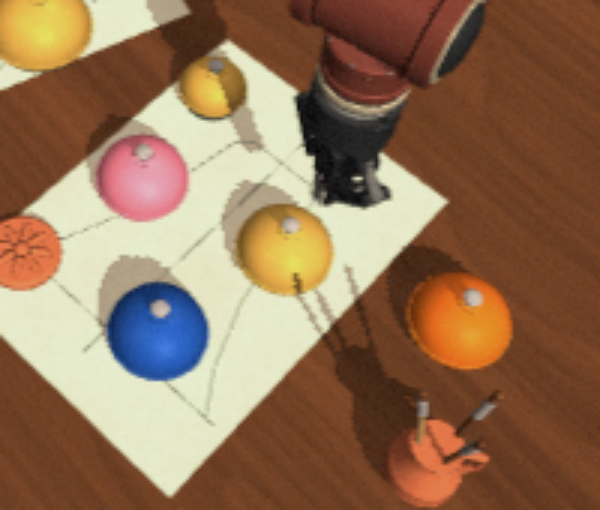

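The bell stands where it was, plunger up at crop (290,225), and the fingertips are at crop (323,198), beside the axis. It has rung for more than 2 s. Now I'll lower onto the dome.

```bash
python3 -m inch '[[0,0,0,0,0,-1.5,0],[0,0,0,0,0,-1.5,0],[0,0,0,0,0,-1,0],[0,0,0,0,0,-0.2,0],[0,0,0,0,0,0,0],[0,0,0,0,0,0,0]]'; python3 -m inch '[[0,0,0,0,0,-0.1,0],[0,0,0,0,0,-0.1,0],[0,0,0,0,0,0,0]]'; python3 -m inch '[[0,0,0,0,0,-0.05,0],[0,0,0,0,0,0,0]]'
```

```text
time: 7.82
position: [0.5437, 0.214, 0.0598]
tool_rot: [3.141, 0.001, 2.881]
ft_force: [-1.0, -0.9, 0.6]
gripper_width: 0.0001
finger_force: 0.0
time: 8.2
position: [0.5431, 0.2138, 0.0572]
tool_rot: [-3.142, -0.0, 2.881]
ft_force: [-1.0, -0.2, 0.3]
gripper_width: 0.0
finger_force: 0.0
time: 8.45
position: [0.5431, 0.2138, 0.0566]
tool_rot: [-3.142, -0.0, 2.881]
ft_force: [-0.3, -0.7, 0.4]
gripper_width: -0.0002
finger_force: 0.0
```

```bash
python3 -m inch '[[0,0,0,0,0,-0.05,0],[0,0,0,0,0,-0.05,0],[0,0,0,0,0,0,0]]'; python3 -m inch '[[0,0,0,0,0,-0.04,0],[0,0,0,0,0,0,0]]';python3 -m inch '[[0,0,0,0,0,-0.04,0],[0,0,0,0,0,0,0]]'
```

```text
time: 8.82
position: [0.5431, 0.2139, 0.0556]
tool_rot: [-3.142, -0.0, 2.881]
ft_force: [-0.3, -0.3, 0.3]
gripper_width: -0.0003
finger_force: 0.0
time: 9.07
position: [0.5431, 0.2138, 0.0553]
tool_rot: [-3.142, -0.0, 2.881]
ft_force: [-0.9, -0.4, 0.2]
gripper_width: 0.0001
finger_force: 0.0
time: 9.32
position: [0.5431, 0.2139, 0.0549]
tool_rot: [-3.142, -0.0, 2.881]
ft_force: [0.0, -0.9, -0.4]
gripper_width: -0.0001
finger_force: 0.0
```

```bash
for k in 1; do python3 -m inch '[[0,0,0,0,0,-0.04,0],[0,0,0,0,0,0,0]]'; done; python3 -m inch '[[0,0,0,0,0,-0.04,0],[0,0,0,0,0,0,0]]'
```

```text
time: 9.57
position: [0.5431, 0.2138, 0.0545]
tool_rot: [-3.142, -0.0, 2.881]
ft_force: [0.4, 0.3, 1.1]
gripper_width: -0.0004
finger_force: 0.0
time: 9.82
position: [0.5431, 0.2138, 0.054]
tool_rot: [-3.142, -0.0, 2.881]
ft_force: [-0.7, 0.2, -0.2]
gripper_width: 0.0001
finger_force: 0.0
```

```bash
python3 -m inch '[[0,0,0,0,0,-0.04,0],[0,0,0,0,0,0,0]]'; python3 -m inch '[[0,0,0,0,0,-0.04,0],[0,0,0,0,0,0,0]]'
```

```text
time: 10.07
position: [0.5431, 0.2138, 0.0536]
tool_rot: [-3.142, -0.0, 2.881]
ft_force: [0.5, 1.1, 0.5]
gripper_width: 0.0
finger_force: 0.0
time: 10.32
position: [0.5431, 0.2138, 0.0532]
tool_rot: [-3.141, -0.0, 2.881]
ft_force: [0.0, -1.2, 0.0]
gripper_width: -0.0001
finger_force: 0.0
```

```bash
python3 -m inch '[[0,0,0,0,0,-0.04,0],[0,0,0,0,0,0,0]]'; python3 -m inch '[[0,0,0,0,0,-0.04,0],[0,0,0,0,0,0,0]]'
```

```text
time: 10.58
position: [0.5431, 0.2138, 0.0529]
tool_rot: [-3.142, -0.0, 2.881]
ft_force: [0.6, 0.3, -0.2]
gripper_width: -0.0001
finger_force: 0.0
time: 10.82
position: [0.5432, 0.2139, 0.0525]
tool_rot: [3.142, 0.0, 2.881]
ft_force: [0.5, 0.4, -0.3]
gripper_width: -0.0003
finger_force: 0.0
```

```bash
python3 -m inch '[[0,0,0,0,0,-0.04,0],[0,0,0,0,0,0,0]]'; python3 -m inch '[[0,0,0,0,0,-0.04,0],[0,0,0,0,0,0,0]]'; python3 -m inch '[[0,0,0,0,0,-0.04,0],[0,0,0,0,0,0,0]]'
```

```text
time: 11.08
position: [0.5432, 0.2139, 0.0523]
tool_rot: [3.142, 0.0, 2.881]
ft_force: [-0.3, 0.7, 1.8]
gripper_width: -0.0002
finger_force: 0.6
time: 11.32
position: [0.5433, 0.2138, 0.0521]
tool_rot: [3.142, 0.0, 2.881]
ft_force: [-2.6, -1.0, 3.2]
gripper_width: 0.0004
finger_force: 2.0
time: 11.58
position: [0.5433, 0.2139, 0.052]
tool_rot: [-3.142, 0.0, 2.881]
ft_force: [-2.9, -1.2, 6.4]
gripper_width: -0.0001
finger_force: 3.3
```

```bash
python3 - <<'E'
from h import *
p,d=imaging.get_image("scene"); q,_=imaging.get_image("wrist")
cv2.imwrite("pics/s3.png",np.hstack([cv2.resize(p[180:280,270:370],(400,400)),cv2.resize(q[150:270,200:320],(400,400))])[...,::-1])
print(manip.state()["ft_force"],manip.state()["finger_force"])
E
```

```text
[-3.02870665 -1.36234718  6.62217807] 3.2430665400170255
```

View pics/s3.png

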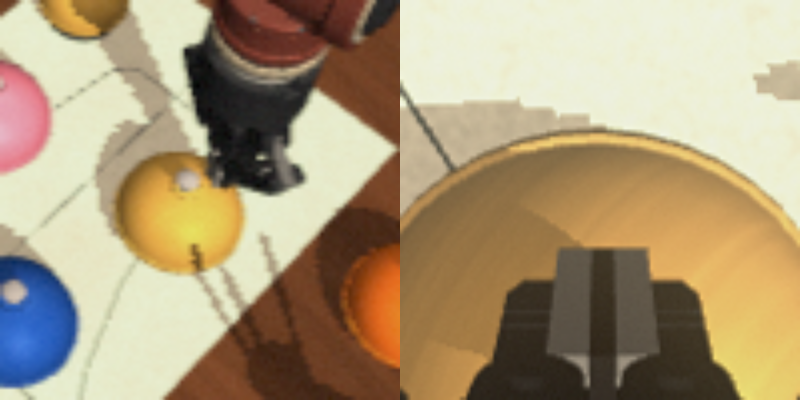

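The fingertips rest on the dome at about 6 N, with the plunger clear and up beside them (left half, 187,180). I'll ease off a little, hold for most of a second and withdraw.

```bash
python3 -m inch '[[0,0,0,0,0,0.03,0],[0,0,0,0,0,0,0],[0,0,0,0,0,0,0],[0,0,0,0,0,0,0],[0,0,0,0,0,0,0]]'; python3 -m inch '[[0,0,0,0,0,1,0],[0,0,0,0,0,3,0],[0,0,0,0,0,5,0],[0,0,0,-2,0,5,0],[0,0,0,-3,0,2,0],[0,0,0,0,0,0,0],[0,0,0,0,0,0,0],[0,0,0,0,0,0,0],[0,0,0,0,0,0,0]]'
python3 - <<'E'
from h import *
p,d=imaging.get_image("scene"); cv2.imwrite("pics/s4.png",cv2.resize(p[150:320,220:420],None,fx=3,fy=3)[...,::-1])
E
```

```text
time: 12.3
position: [0.5433, 0.2139, 0.0521]
tool_rot: [3.142, 0.0, 2.881]
ft_force: [-1.7, -0.9, 5.7]
gripper_width: -0.0
finger_force: 2.9
time: 13.42
position: [0.4931, 0.2136, 0.2103]
tool_rot: [-3.141, -0.002, 2.88]
ft_force: [-0.2, 0.5, -1.3]
gripper_width: 0.0001
finger_force: 0.0
```

View pics/s4.png

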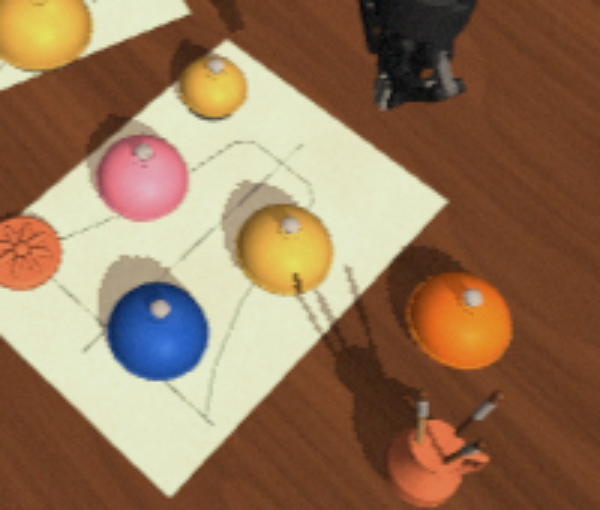

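The bell is in its place, plunger up at (290,225) as before, and everything else visible is unmoved.

```bash
python3 -c "from rig import manip; print(manip.close_job())"
```

```text
the job is handed in; nothing more can be done
None
```

I sounded the middle bell, let it ring untouched for just over 2 seconds, damped it with the fingertips on its dome for about a second (peak about 7 N), withdrew and handed the job in; no verdict came back.

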